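# Click the heating dial to the red marker and start it

## Task

On the desk heating controller, turn the big knurled dial with a fingertip until it clicks into the notch at the red marker, its white pointer aimed at that marker. Then press the green start key fully down, let it come back up and take the hand away. Nothing is to be picked up: leave the mug, the milk jar and the computer mouse standing where they are.

Things in the scene. Friction and masses are not known exactly. Their poses are not given: they have to be found in the camera images.
- controller: White desk heating controller, a fixed slab 150 mm (x) by 220 mm (y) by 45 mm high, screwed to the desk. Origin: centre of its underside, z up. The dial's axis stands at x 0, y +32 mm of this frame, the green key at x 0, y -76 mm.
- dial (a joint): Angle of the black dial in rad about its upright axis, positive counter-clockwise seen from above; 0 when the white pointer aims along the controller's +x. Five notches, at -1.0, -0.5, 0, 0.5 and 1.0 (end stops at +-1.075). It starts in notch 0. Past half way between two notches the dial snaps into the next one by itself and stays there.
- dial_centre (a point): Centre of the flat top of the dial, on its axis, 68 mm above the desk. The dial is a disc 90 mm across (too wide to pinch), 22 mm thick, with fine knurling (under 1 mm) round its edge. It can be dragged by friction on the top or edge. The hump between notches takes up to about 0.09 N m (2.5 N at 35 mm from the axis); pressing with 5 to 12 N while dragging is enough.
- dial_pointer (a point): Outer end of the white pointer bar on the dial's top face, 43 mm from the axis, 68 mm above the desk.
- red_marker: Red round push-on marker stud, 18 mm across and 4 mm high, fixed on the controller's top, 60.5 mm from the dial's axis, beside either the +0.5 or the -0.5 notch (the blue one is at the other). Origin: centre of its underside, 45 mm above the desk.
- blue_marker: Blue round marker stud of the same size, beside the other of these two notches; not wanted. Origin: centre of its underside.
- start_key (a joint): Travel of the green start key in m: 0 up, 0.006 fully down. A spring pushes it up; it starts to move at about 1.5 N and is fully down at 4 N.
- start_key_top (a point): Centre of the top of the round green start key, 30 mm across, standing 10 mm above the controller's top (55 mm above the desk) when up; it is pressed straight down.
- mug: Blue ceramic mug, 80 mm across, 90 mm high, handle at its +y side. Loose on the desk; leave alone. Origin: centre of its underside.
- milk_jar: White milk powder jar with a blue cap, 84 mm across, 110 mm high. Loose; leave alone. Origin: centre of its underside.
- mouse: Black computer mouse, 105 mm long (x), 60 mm wide, 34 mm high. Loose; leave alone. Origin: centre of its underside.

How it is judged:
By the outcome, as a careful person would: the job done as asked, in the order asked, and still so for the second after the job is handed in, with the robot touching nothing.
It also fails if it takes over 40 s, if anything falls off the work surface, if the arm or the gripper's body presses on something with over 40 N, if the wrist force passes 120 N, or if a joint passes its speed limit or range.

## Robot

A 7-joint arm with a two-finger parallel gripper is mounted at the origin on the work surface. World frame = base frame: x ahead of the robot, y to its left, z up, the work surface at z = 0. Lengths are in mm, angles in rad, forces in N, time in s.
With the tool pointing down it reaches from about 425 to 1025 mm from the base axis. Payload 3.6 kg.
Tool frame: the origin (TCP) lies at the very end of the fingers, on their centre line; the grasp point (between the pads) lies 19 mm behind it; z points along the fingers, y is the direction in which the jaws open and shut (so a half turn about z gives the same grasp; the last joint's range is limited). The gripper opens to 85 mm and grips with 20 to 120 N. Pads are 22 mm wide; open, the fingers measure 114 mm over their backs; the gripper's body (76 mm by 85 mm) begins 54 mm behind the grasp point. The pads swing forward as they close: fully open they stand 13 mm farther back than shut.
Start: joints at [-1.272, 0.591, 0.048, 1.609, -0.033, 0.943, -0.034], TCP at [276.839, 670.067, 231.302] pointing down, gripper open.
Joint ranges: [-2.69, 2.69], [-0.47, 2.24], [-1.27, 1.36], [0.19, 2.51], [-1.53, 4.68], [0.08, 2.07], [-3.09, 3.09]. Speed limits (rad/s): [2.57, 2.57, 3.14, 3.14, 3.14, 3.14, 3.14].

## Interface

Orientations are given as a unit quaternion [w, x, y, z].
In Python, from cell import r gives the robot as it stands.
- The arm moves only by the tool step_arm, never from a script. Its argument "series" is text: rows parted by semicolons, each of 6 numbers parted by spaces: the shift along the tool's x, y, z in cm, then the turn, a rotation vector about the tool's x, y, z in degrees. A call has 1 to 12 rows; each row is the pose to reach, as a shift and turn from the pose measured when the call began, along the tool's axes at that moment; what a row does not reach only later rows make up. A row lasts 1/10 s, in which the tool goes at most 50 mm and 8.59 degrees, less where a joint would pass 70% of its speed; a pose out of reach is approached as far as the arm can. A call with a gripper value outside its range is refused whole. "claw" is the gripper command: -1 is shut, 1 is fully open, values between are in proportion, set as the call begins (left out, the last holds). The fingers move at their own pace and stop on an object; "grip_force" is the grip in N (left out, the last holds). Time passes only in rows, so rows that repeat a pose let the fingers close. It gives the time, the measured TCP pose, the force and the opening at its end, in the units of the state.
- r.state(): the state, without advancing time (a new reading comes with each control period).
- r.snapshot(name): name is "scene" or "side" or "wrist"; returns a dict with "image" (400x640x3 uint8, blue, green, red), "fx", "fy", "cx", "cy" (pixels), "R" (3x3) and "t" (3): a world point X has camera coordinates R X + t; the wrist camera has in their place "tool_from_camera" (4x4, takes a point from camera to tool coordinates, whose origin is the TCP and whose axes are the flange's). Camera axes: x right, y down, z forward; pixel columns grow to the right and rows downward; lengths in mm; the calibration is good to about 2 mm. A picture is of the moment at which its call begins: read the wrist's pose just before it. There is no depth.
- r.hand_in(): hands the job in, once; it reports no verdict.
The state is a dict: "clock": time; "q": joint angles; "dq": joint speeds; "effort": joint torques, N m; "ee_pos": TCP position; "ee_rot": TCP orientation; "force": force on the tool from outside, world axes, zero at the start; "torque": the same for the moment, N m; "gripper_width": opening from 0.0 (shut) to 1.0 (fully open).
Only numpy, scipy, OpenCV 4.12 (cv2) and the standard library are available. Lean on these libraries where they do the work, as an engineer would, in place of code of your own. Each camera call takes 0.05 s, during which the arm holds its last target.

## Working session

There is one attempt and no reset: what is moved stays moved. The work goes in short steps, Python scripts to look and compute and a tool call to move; the robot and the scene stay as the last step left them, time stands still between calls to the robot, and variables do not carry over. Pictures are saved under pics/ and viewed, and the job is handed in when it is done.

Besides the shell and the picture viewer there is one more tool, called after "Emit:" as name(argument=value, ...) on one line, values as JSON. step_arm: Moves the arm, as the interface text tells. Its arguments: {"type":"object","properties":{"series":{"type":"string"},"claw":{"type":"number"},"grip_force":{"type":"number"}},"required":["series"]}

```bash
mkdir -p pics; python3 - <<'E'
from cell import r
import cv2
s=r.state(); print({k:s[k] for k in('clock','ee_pos','ee_rot','force','gripper_width')})
for n in('scene','side','wrist'):
    d=r.snapshot(n); cv2.imwrite(f'pics/{n}0.png',d['image'])
    print(n,{k:(v.tolist() if hasattr(v,'tolist') else v) for k,v in d.items() if k!='image'})
E
```

```text
{'clock': 0.0, 'ee_pos': array([276.51875738, 669.29489236, 230.13645987]), 'ee_rot': array([-1.56054524e-04,  1.94604212e-01,  9.80881189e-01, -1.12653825e-03]), 'force': array([-0.31181176, -0.61534981,  1.05326592]), 'gripper_width': 1.0017439073565912}
scene {'fx': 455.8563232634268, 'fy': 455.8563232634268, 'cx': 322.0413440498572, 'cy': 206.52822315002027, 'R': [[-0.4754922718971522, 0.8796880053369645, -0.007490836559270948], [0.7037867867780256, 0.3752770265182737, -0.6032008886965147], [-0.5278174477248238, -0.2920893127690156, -0.7975541205732544]], 't': [260.5164021166217, -356.3036223710266, 1447.1787643050914]}
side {'fx': 409.7803529307699, 'fy': 409.7803529307699, 'cx': 321.8828616730628, 'cy': 195.91534276341346, 'R': [[0.7938964035268022, -0.6080286386362211, -0.00544748248208065], [-0.3558350086398567, -0.45730798074582085, -0.8150158632643006], [0.49306180859348864, 0.648976567638897, -0.5794130371006112]], 't': [-468.8466903134637, 267.5239756648633, 977.6436506629093]}
wrist {'fx': 289.7909054244261, 'fy': 289.7909054244261, 'cx': 322.0788963448136, 'cy': 201.1923563188423, 'tool_from_camera': [[-0.00031714909155039137, -0.94872839141136, -0.31609229466480987, 81.92062692461333], [0.9999998297796963, -0.00014608147455690584, -0.0005648900596678744, -0.8959036618927385], [0.0004897520091320822, -0.316092420013853, 0.9487282762481329, -142.57924736904633], [0.0, 0.0, 0.0, 1.0]]}
```

View pics/scene0.png

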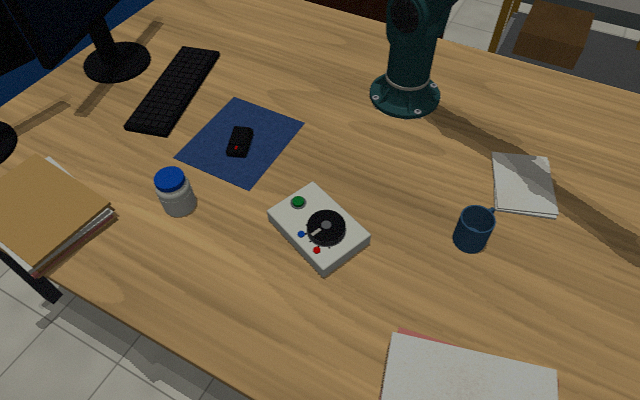

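View pics/side0.png

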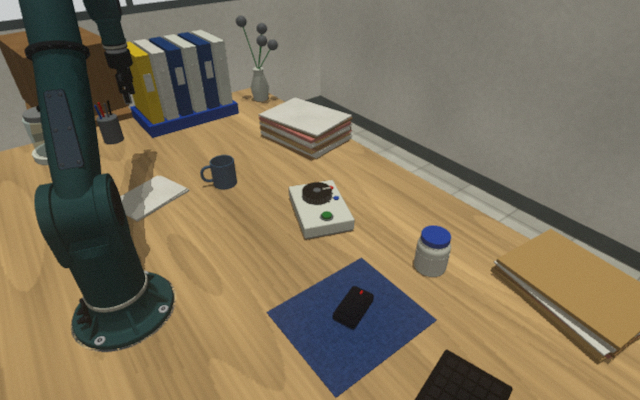

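View pics/wrist0.png

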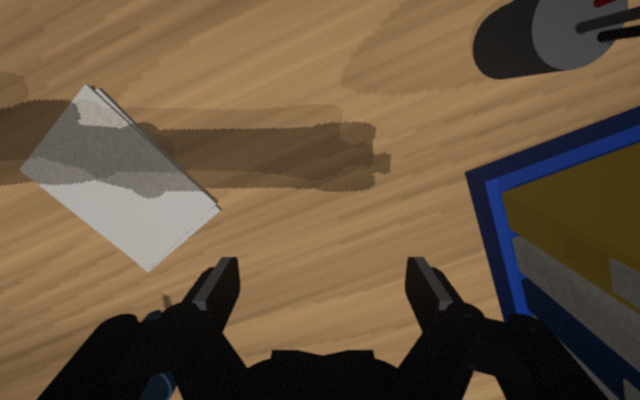

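```bash
python3 - <<'E'
import cv2
a=cv2.imread('pics/scene0.png')[170:285,255:385]; cv2.imwrite('pics/c1.png',cv2.resize(a,None,fx=5,fy=5,interpolation=cv2.INTER_CUBIC))
a=cv2.imread('pics/side0.png')[170:250,275:365]; cv2.imwrite('pics/c2.png',cv2.resize(a,None,fx=7,fy=7,interpolation=cv2.INTER_CUBIC))
E
```

```text
(no output)
```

View pics/c1.png

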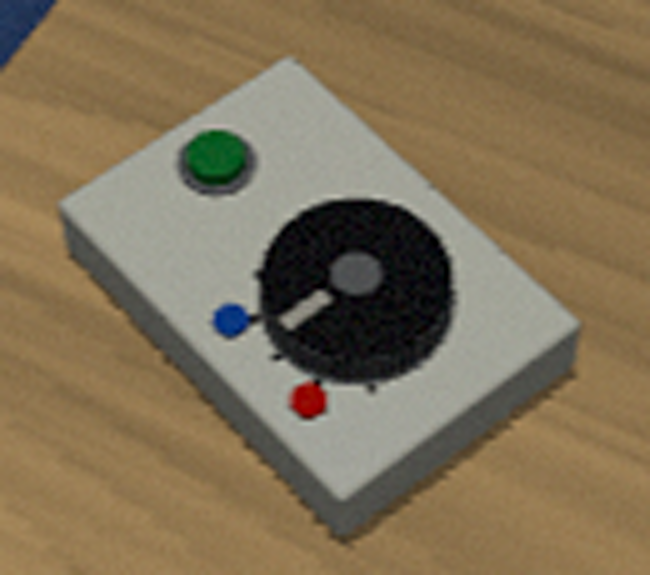

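View pics/c2.png

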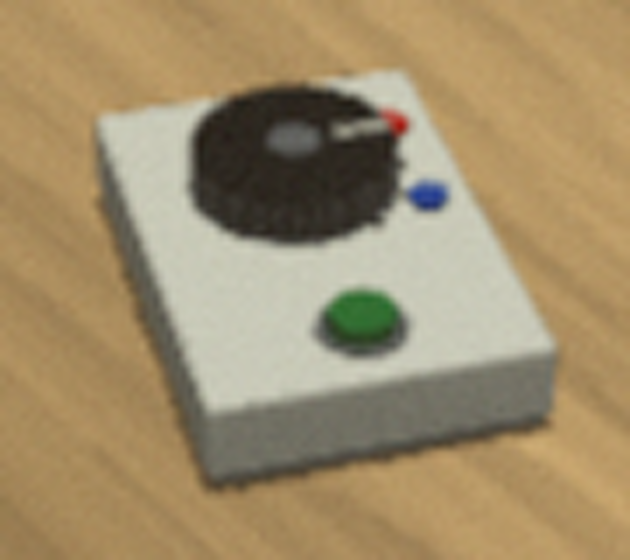

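```bash
cat > h.py <<'E'
from cell import r
import numpy as np, cv2
from scipy.spatial.transform import Rotation as Ro
def plane(d,u,v,z,R=None,t=None):
    R=np.array(d['R']) if R is None else R; t=np.array(d['t']) if t is None else t
    ray=R.T@np.array([(u-d['cx'])/d['fx'],(v-d['cy'])/d['fy'],1]); c=-R.T@t
    return c+ray*(z-c[2])/ray[2]
def wristcam(d,s):
    w,x,y,z=s['ee_rot']; A=Ro.from_quat([x,y,z,w]).as_matrix(); T=np.array(d['tool_from_camera'])
    Rc=A@T[:3,:3]; c=A@T[:3,3]+s['ee_pos']; return Rc.T,-Rc.T@c
E
python3 - <<'E'
from h import *
for n,f,o,P in(('scene',5,(255,170),dict(dial=(357,273,68),key=(216,155,55),red=(309,399,49),blue=(231,320,49),ptr=(290,323,68),c1=(292,58,45),c2=(62,205,45),c3=(343,500,45),c4=(580,325,45))),
 ('side',7,(275,170),dict(dial=(293,139,68),key=(361,314,55),red=(398,123,49),blue=(428,194,49),ptr=(388,124,68),c1=(210,412,45),c2=(553,350,45),c3=(405,72,45),c4=(98,118,45)))):
    d=r.snapshot(n); Q={}
    for k,(u,v,z) in P.items():
        Q[k]=plane(d,(u+.5)/f-.5+o[0],(v+.5)/f-.5+o[1],z)[:2]; print(n,k,Q[k].round(1))
    e=Q['dial']-Q['key']; yaw=np.arctan2(e[1],e[0])-np.pi/2; print('len',np.hypot(*e),'yaw',np.degrees(yaw),'centre',sum(Q[f'c{i}'] for i in range(1,5))/4)
    for k in('red','blue','ptr'):
        g=Q[k]-Q['dial']; print(k,np.hypot(*g),(np.arctan2(g[1],g[0])-yaw+np.pi)%(2*np.pi)-np.pi)
E
```

```text
scene dial [601.7  40.2]
scene key [564.  -58.7]
scene red [662.4  47.6]
scene blue [641.6  -5.6]
scene ptr [640.9  26.2]
scene c1 [484.4 -60.4]
scene c2 [ 619.9 -114.1]
scene c3 [699.4  85.2]
scene c4 [564.5 139.2]
len 105.84588497691502 yaw -20.892593145596642 centre [592.02463852  12.49105758]
red 61.184954754107 0.4870192214171265
blue 60.772806681682994 -0.4891628473865839
ptr 41.59225069921573 0.02194497155209163
side dial [600.6  40.1]
side key [557.7 -63.5]
side red [662.3  43.3]
side blue [638.2  -8.1]
side ptr [640.8  23.6]
side c1 [479.  -66.5]
side c2 [ 613.  -120.6]
side c3 [695.2  79.2]
side c4 [560.  135.6]
len 112.14729399013127 yaw -22.478222250361835 centre [586.80794132   6.93338338]
red 61.823828147923884 0.4446564433611315
blue 61.135675576044115 -0.5163592428754584
ptr 43.44357704454087 0.00392573111619221
```

Emit:
step_arm(series="-3.8 -3.2 0 0 0 0;-7.5 -6.4 0 0 0 0;-11.2 -9.6 0 0 0 0;-15 -12.8 0 0 0 0;-18.8 -16 0 0 0 0;-22.5 -19.1 0 0 0 0;-26.2 -22.3 0 0 0 0;-30 -25.5 0 0 0 0;-33.8 -28.7 0 0 0 0;-37.5 -31.9 0 0 0 0;-41.2 -35 0 0 0 0;-45 -38.2 0 0 0 0", claw=-1)

```text
clock: 1.45
ee_pos: [547.4, 143.2, 231.4]
ee_rot: [0.0, 0.194, 0.981, -0.0]
force: [0.9, 0.5, -0.4]
gripper_width: 0.004
```

Emit:
step_arm(series="-3.8 -3.2 0 0 0 0;-7 -6 0 0 0 0;-8.9 -7.5 0 0 0 0;-8.9 -7.5 0 0 0 0;-8.9 -7.5 0 0 0 0")

```text
clock: 1.95
ee_pos: [600.9, 39.7, 231.3]
ee_rot: [-0.0, 0.195, 0.981, -0.0]
force: [0.4, 0.9, 1.4]
gripper_width: -0.002
```

```bash
python3 - <<'E'
from h import *
s=r.state(); d=r.snapshot('wrist'); print(s['clock'],s['ee_pos'],s['ee_rot'],s['force'],s['q'])
cv2.imwrite('pics/w1.png',d['image'])
E
```

```text
1.95 [600.90445777  39.73652883 231.28248034] [-2.19129139e-04  1.95046035e-01  9.80794051e-01 -1.58388676e-04] [0.42641405 0.85664929 1.36386281] [-0.23377695  0.43878931  0.12640539  1.89756135 -0.07377391  0.81019089
  1.10988384]
```

View pics/w1.png

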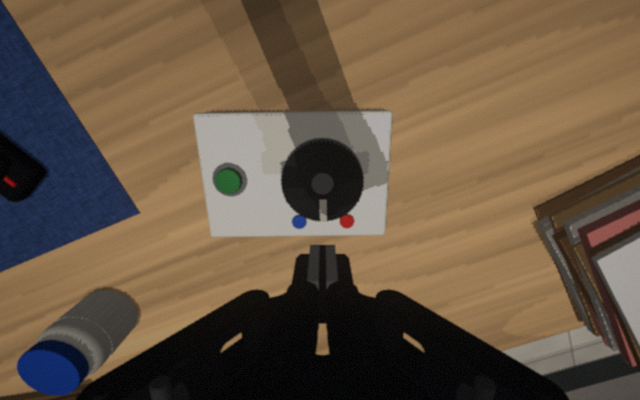

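```bash
python3 - <<'E'
from h import *
s=r.state(); d=r.snapshot('wrist'); R,t=wristcam(d,s)
Q={k:plane(d,u,v,z,R,t)[:2] for k,(u,v,z) in dict(dial=(322.3,183,68),key=(229,181,55),red=(347,221,49),blue=(299,221.5,49)).items()}
e=Q['dial']-Q['key'];yaw=np.arctan2(e[1],e[0])-np.pi/2
print({k:v.round(1) for k,v in Q.items()},np.hypot(*e),np.degrees(yaw))
for k in('red','blue'):
    g=Q[k]-Q['dial'];print(k,np.hypot(*g),np.arctan2(g[1],g[0])-yaw)
E
```

```text
{'dial': array([599.2,  40.8]), 'key': array([559.9, -57.4]), 'red': array([659. ,  48.5]), 'blue': array([637.5,  -5.4])} 105.75582721022178 -21.78013584302287
red 60.334932233136385 0.5075423204122989
blue 60.09273824445757 -0.49824186371308643
```

Emit:
step_arm(series="1.5 0 4 0 0 0;3.3 0 8 0 0 0;3.3 0 12 0 0 0;3.3 0 14.5 0 0 0;3.3 0 15.3 0 0 0;3.3 0 15.3 0 0 0;3.3 0 15.3 0 0 0")

```text
clock: 2.75
ee_pos: [570.6, 55.3, 79.4]
ee_rot: [0.0, 0.193, 0.981, 0.001]
force: [-0.5, 0.2, 0.9]
gripper_width: 0.003
```

```bash
python3 - <<'E'
from h import *
s=r.state(); print(s['clock'],s['ee_pos'],s['force'])
a=r.snapshot('side')['image'][130:250,255:385]; cv2.imwrite('pics/s2.png',cv2.resize(a,None,fx=4,fy=4,interpolation=cv2.INTER_CUBIC))
E
```

```text
2.75 [570.58558803  55.29811945  79.39887236] [-0.45425852  0.19767866  0.88111966]
```

View pics/s2.png

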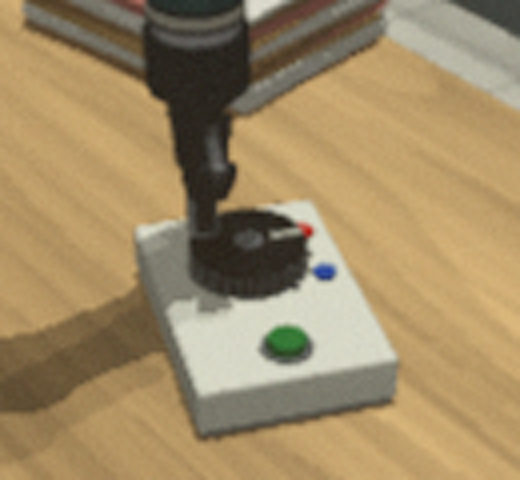

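Emit:
step_arm(series="0 0 0.4 0 0 0;0 0 0.8 0 0 0;0 0 1.0 0 0 0;0 0 1.1 0 0 0;0 0 1.1 0 0 0")

```text
clock: 3.3
ee_pos: [570.8, 55.0, 68.6]
ee_rot: [0.001, 0.193, 0.981, 0.001]
force: [-0.0, 0.3, -0.6]
gripper_width: -0.002
```

Emit:
step_arm(series="0 0 0.05 0 0 0;0 0 0.1 0 0 0;0 0 0.1 0 0 0")

```text
clock: 3.6
ee_pos: [570.9, 55.1, 68.1]
ee_rot: [0.001, 0.193, 0.981, 0.001]
force: [-0.7, 0.2, 4.9]
gripper_width: -0.002
```

Emit:
step_arm(series="0 0 0.05 0 0 0;0 0 0.06 0 0 0;0 0 0.06 0 0 0")

```text
clock: 3.9
ee_pos: [570.9, 55.1, 68.1]
ee_rot: [0.001, 0.193, 0.981, 0.001]
force: [-0.6, -0.2, 5.5]
gripper_width: -0.003
```

Emit:
step_arm(series="0 0 0.1 0 0 0;0.01 -0.17 0.1 0 0 -2.9;0.01 -0.33 0.1 0 0 -5.7;0 -0.66 0.1 0 0 -11.5;-0.07 -0.98 0.1 0 0 -17.2;-0.11 -1.14 0.1 0 0 -20;-0.16 -1.3 0.1 0 0 -22.9;-0.22 -1.46 0.1 0 0 -25.8;-0.28 -1.61 0.1 0 0 -28.6;-0.28 -1.61 0.1 0 0 -28.6")

```text
clock: 4.9
ee_pos: [567.8, 39.1, 68.0]
ee_rot: [0.001, -0.056, 0.998, 0.001]
force: [-1.9, 0.2, 8.9]
gripper_width: 0.005
```

```bash
python3 - <<'E'
from h import *
s=r.state(); print(s['clock'],s['ee_pos'],s['force'],s['torque'])
a=r.snapshot('scene')['image'][170:285,255:385]; cv2.imwrite('pics/s3.png',cv2.resize(a,None,fx=5,fy=5,interpolation=cv2.INTER_CUBIC))
E
```

```text
4.9 [567.84753731  39.06088946  68.03775851] [-1.91924641  0.21655142  8.86993974] [-0.0062764   0.37513208  0.05161483]
```

View pics/s3.png

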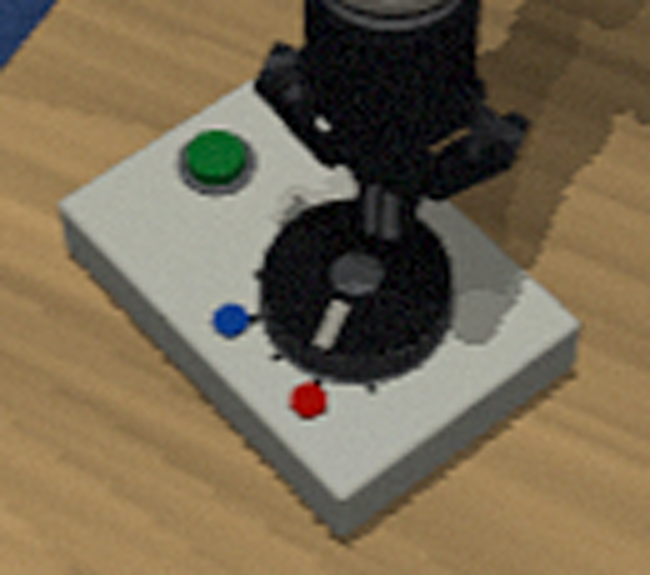

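Emit:
step_arm(series="0 0 -1 0 0 0;0 0 -4 0 0 0;0 0 -8 0 0 0;0.9 -4.9 -8 0 0 0;1.9 -9.8 -8 0 0 0;1.9 -9.8 -8 0 0 0;1.9 -9.8 -8 0 0 0")

```text
clock: 5.65
ee_pos: [559.2, -62.9, 148.1]
ee_rot: [0.002, -0.053, 0.999, 0.0]
force: [0.3, 0.3, -0.1]
gripper_width: -0.003
```

```bash
python3 - <<'E'
from h import *
s=r.state(); print(s['clock'],s['ee_pos'],s['ee_rot'],s['force'])
d=r.snapshot('wrist');cv2.imwrite('pics/w4.png',d['image'])
a=r.snapshot('scene')['image'][170:285,255:385]; cv2.imwrite('pics/s4.png',cv2.resize(a,None,fx=5,fy=5,interpolation=cv2.INTER_CUBIC))
E
```

```text
5.65 [559.17390294 -62.85471209 148.14062161] [ 1.51827939e-03 -5.29199055e-02  9.98597536e-01  3.72631196e-04] [ 0.32418786  0.31657681 -0.05064213]
```

View pics/w4.png

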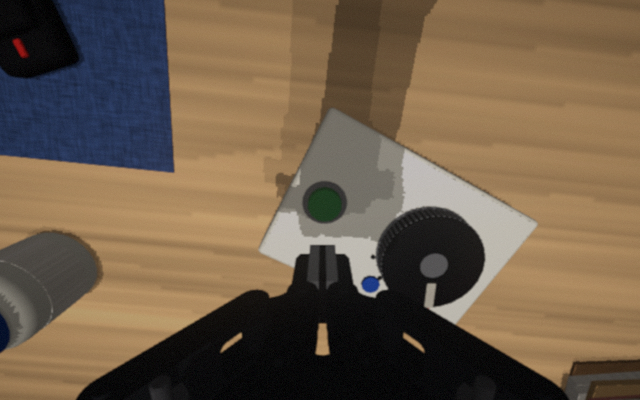

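View pics/s4.png

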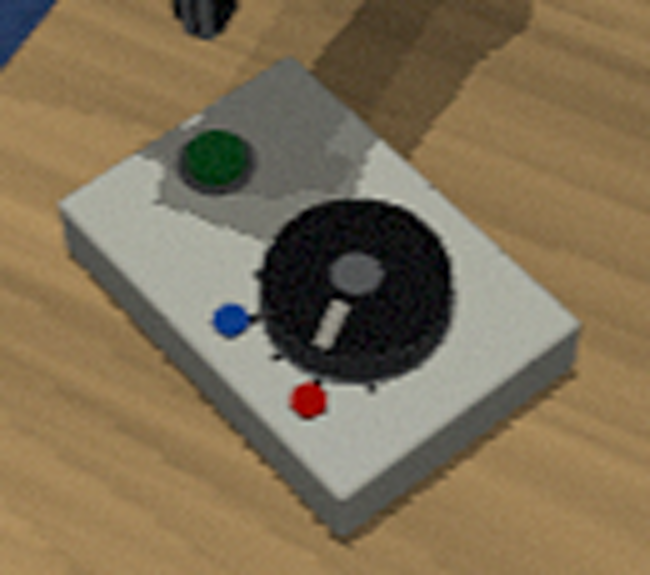

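Scene crop: the pointer end, at crop (323,345), lines up with the red stud at (309,400). The wrist picture shows the key at (325,204). I'll measure both.

```bash
python3 - <<'E'
from h import *
s=r.state(); d=r.snapshot('wrist'); R,t=wristcam(d,s); print(plane(d,324.5,205,55,R,t), plane(d,434,265,68,R,t))
d=r.snapshot('scene'); f=lambda u,v,z: plane(d,(u+.5)/5-.5+255,(v+.5)/5-.5+170,z)
c=f(357,273,68)
for n,p in(('ptr',f(323,347,68)),('red',f(309,399,49))):
    g=p-c; print(n,np.hypot(*g[:2]),np.arctan2(g[1],g[0])+np.radians(21.7))
E
```

```text
[559.34585116 -57.72235461  55.        ] [599.50579536  43.14285816  68.        ]
ptr 43.91343076526945 0.5083503798284966
red 61.184954754107 0.5011111294296353
```

Emit:
step_arm(series="0 0.3 3 0 0 0;0 0.4 6 0 0 0;0 0.4 8 0 0 0;0 0.4 8.8 0 0 0;0 0.4 8.8 0 0 0;0 0.4 8.8 0 0 0")

```text
clock: 6.45
ee_pos: [560.2, -53.7, 60.4]
ee_rot: [0.002, -0.057, 0.998, 0.001]
force: [-0.4, 0.1, 0.6]
gripper_width: -0.004
```

```bash
python3 - <<'E'
from h import *
s=r.state(); print(s['ee_pos'],np.abs(s['dq']).max())
a=r.snapshot('scene')['image'][150:240,250:360]; cv2.imwrite('pics/s5.png',cv2.resize(a,None,fx=5,fy=5,interpolation=cv2.INTER_CUBIC))
s=r.state(); print(s['ee_pos'],np.abs(s['dq']).max())
a=r.snapshot('side')['image'][170:250,275:365]; cv2.imwrite('pics/t5.png',cv2.resize(a,None,fx=6,fy=6,interpolation=cv2.INTER_CUBIC))
s=r.state(); print(s['ee_pos'])
E
```

```text
[560.17839581 -53.68797418  60.36356726] 0.015021376037585356
[560.43458686 -53.92943735  60.74994053] 0.010381613959878347
[560.5198622  -54.09550431  60.92128461]
```

View pics/s5.png

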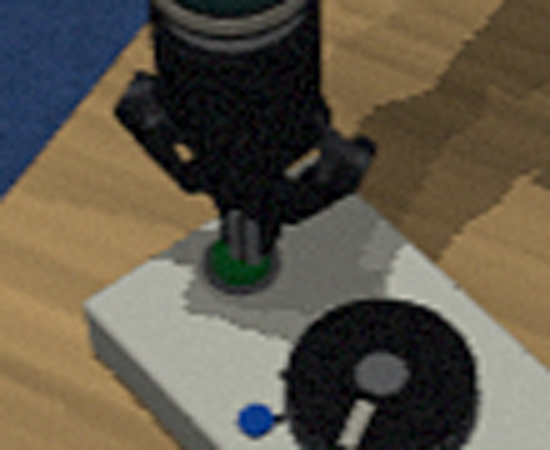

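View pics/t5.png

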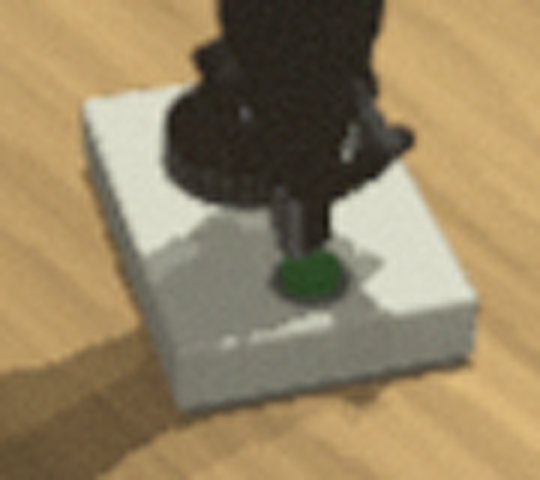

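Emit:
step_arm(series="0 -0.3 0 0 0 0;0 -0.5 0 0 0 0;0 -0.5 0.3 0 0 0;0 -0.5 0.5 0 0 0;0 -0.5 0.5 0 0 0;0 -0.5 0.5 0 0 0")

```text
clock: 7.15
ee_pos: [560.9, -59.0, 55.7]
ee_rot: [0.002, -0.057, 0.998, 0.001]
force: [0.1, 0.2, 0.1]
gripper_width: 0.001
```

Emit:
step_arm(series="0 0 0.2 0 0 0;0 0 0.4 0 0 0;0 0 0.6 0 0 0;0 0 0.65 0 0 0;0 0 0.7 0 0 0;0 0 0.72 0 0 0;0 0 0.72 0 0 0;0 0 0.72 0 0 0")

```text
clock: 7.95
ee_pos: [561.1, -59.0, 49.1]
ee_rot: [0.003, -0.057, 0.998, 0.001]
force: [-0.8, 0.1, 6.9]
gripper_width: -0.001
```

Emit:
step_arm(series="0 0 0.08 0 0 0;0 0 0.12 0 0 0;0 0 0.12 0 0 0;0 0 0.12 0 0 0")

```text
clock: 8.35
ee_pos: [561.1, -59.0, 49.0]
ee_rot: [0.003, -0.057, 0.998, 0.001]
force: [-3.0, -0.3, 11.8]
gripper_width: -0.001
```

Force rises with no further travel, so the key is on its stop. Next I'll release it and withdraw.

Emit:
step_arm(series="0 0 -0.3 0 0 0;0 0 -0.8 0 0 0;0 0 -2 0 0 0;0 0 -5 0 0 0;0 0 -9 0 0 0;2 0 -13 0 0 0;5 0 -16 0 0 0;9 0 -18 0 0 0;9 0 -18 0 0 0;9 0 -18 0 0 0;9 0 -18 0 0 0")

```text
clock: 9.45
ee_pos: [471.6, -69.4, 228.6]
ee_rot: [0.003, -0.057, 0.998, 0.001]
force: [-1.0, 0.1, -0.3]
gripper_width: 0.001
```

```bash
python3 - <<'E'
from h import *
s=r.state(); print(s['clock'],s['ee_pos'],s['force'],np.abs(s['dq']).max())
I=r.snapshot('scene')['image']; cv2.imwrite('pics/s6f.png',I); a=I[170:285,255:385]; cv2.imwrite('pics/s6.png',cv2.resize(a,None,fx=5,fy=5,interpolation=cv2.INTER_CUBIC))
cv2.imwrite('pics/t6.png',r.snapshot('side')['image'])
E
```

```text
9.45 [471.5903493  -69.44506594 228.59185879] [-1.01889087  0.05949388 -0.30262476] 0.02122875684872503
```

View pics/s6.png

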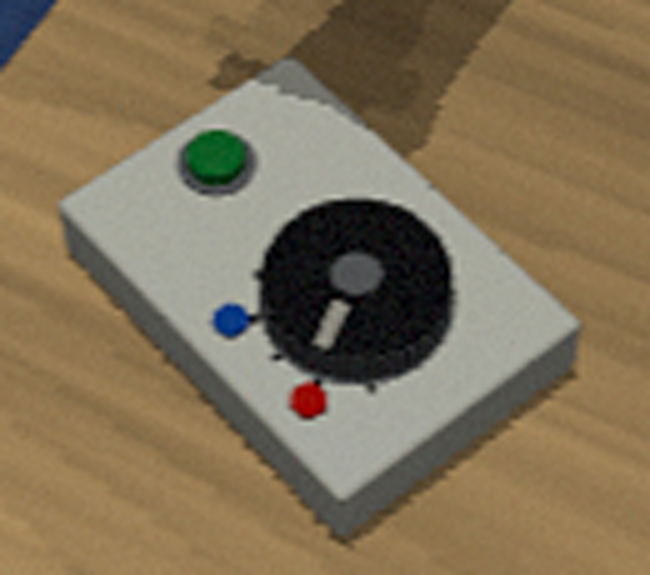

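View pics/s6f.png

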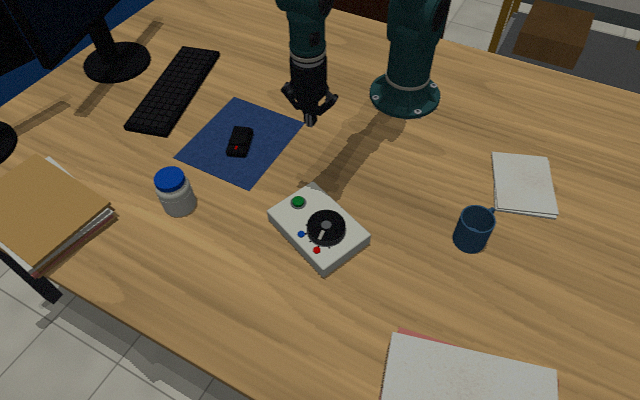

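View pics/t6.png

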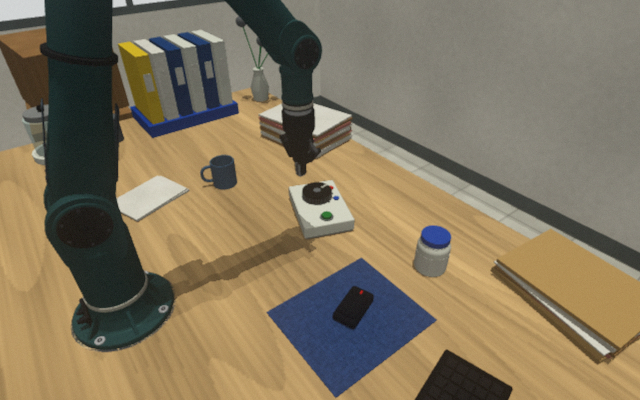

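The key is back up at crop (216,155), the pointer still aims at red, and the mug, jar and mouse have not moved. I'll hand in now.

```bash
python3 -c "
from cell import r
print(r.hand_in())"
```

```text
the job is handed in; nothing more can be done
None
```

The dial is in the red marker's notch, the green key has been pressed and is back up, and the job is handed in.

- **Dial:** I dragged it 0.5 rad counter-clockwise with the shut fingertips, at about 9 N. The scene camera then put the pointer at 0.51 rad and the red marker at 0.50 rad, so it sits in the +0.5 notch. It looked the same in the last picture.
- **Key:** I pressed it from 55 to 49 mm above the desk, its full 6 mm. The force then rose from 6.9 to 11.8 N with almost no further travel, so it was on its stop. After release it stood where it did at the start.
- **Hand and surroundings:** The hand ended about 180 mm above the key and clear of everything. The mug, jar and mouse look unmoved in both camera views. The robot clock read 9.5 s before the last pictures.

**Disagreements:** The three cameras disagreed on the key's position by up to about 6 mm, so I aimed between them. The TCP also came down about 5 mm off in y on the first descent to the key, and I corrected that before pressing. No check failed.

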